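Feed the square blank to the striking stop and leave the slide parked half-way

ROBOT

A 6-joint arm with a two-finger parallel gripper is mounted at the origin on the work surface. World frame = base frame: x ahead of the robot, y to its left, z up, the work surface at z = 0. Lengths are in mm, angles in rad, forces in N, time in s.
With the tool pointing down it reaches from about 350 to 975 mm from the base axis. Payload 7.1 kg.
Tool frame: the origin (TCP) lies on the front face of the gripper's body, between the roots of the fingers; the fingertips stand 80 mm ahead of it and the grasp point (between the pads) lies 61 mm ahead of it (env.tips_ahead is the distance from the TCP to the fingertips, in mm); z points along the fingers, y is the direction in which the jaws open and shut (so a half turn about z gives the same grasp; the last joint's range is limited). The gripper opens to 88 mm and grips with 3 to 60 N. Pads are 20 mm wide; open, the fingers measure 115 mm over their backs; the gripper's body (75 mm by 178 mm) begins 61 mm behind the grasp point.
Start: joints at [1.106, 0.423, 1.63, -0, 1.089, -0.019], TCP at [269.455, 563.914, 302.675] pointing down, gripper open.
Joint ranges: [-3, 3], [-0.9, 2.11], [0.09, 2.58], [-1.31, 4.45], [0.11, 2.69], [-2.54, 2.54]. Speed limits (rad/s): [2.39, 2.39, 3.01, 3.14, 3.14, 3.14].

INTERFACE

Orientations are given as a unit quaternion [x, y, z, w].
In Python, from station import env, set_gripper, viewer, workorder gives the robot as it stands. Calls block until the motion is done:
- env.reach(position, orientation): joint-space move of the TCP to a pose.
- env.move_l(position, rot=None, rate=150, f_stop=None): straight line of the TCP; rot=None keeps the orientation; rate is the mean speed in mm/s. With f_stop (N) it stops when the force on the tool has changed by that much, and returns True; else False.
- env.move_joints(angles): joint-space move.
- set_gripper(opening): finger opening in mm; the grip force is fixed at half the most; returns when the fingers have stopped.
- env.hold(seconds).
- env.ik(position, orientation): joint angles nearest the present ones, or None.
- env.read_state(): the state.
- viewer.camera(name): name is "scene" or "top" or "wrist"; returns the picture (400x640x3 uint8, blue, green, red); there is no depth.
- viewer.camera_params(name): a dict with "fx", "fy", "cx", "cy" (pixels), "dist" ([k1, k2, p1, p2, k3] as OpenCV has them; the pictures are not rectified), "pose" (4x4, takes a point from camera to world coordinates); the wrist camera has in their place "tool_from_camera" (4x4, takes a point from camera to tool coordinates, whose origin is the TCP and whose axes are the flange's). Camera axes: x right, y up, looking along -z (the intrinsics and any distortion apply to the point x, -y, -z); pixel columns grow to the right and rows downward; lengths in mm; the calibration is good to about 2 mm. A picture is of the moment at which its call begins: read the wrist's pose just before it. camera_params takes no time and is no camera call.
A pose or a line that the arm cannot do raises env.IKError and nothing moves.
- workorder.sign_off(): hands the job in, once; it reports no verdict.
The state is a dict: "time_s": time; "qpos": joint angles; "dq": joint speeds; "tau": joint torques, N m; "tool_pos": TCP position; "orientation": TCP orientation; "force": force on the tool from outside, world axes, zero at the start; "wrist_torque": the same for the moment, N m; "width": finger opening in mm.
Only numpy, scipy, OpenCV 4.12 (cv2) and the standard library are available. Lean on these libraries where they do the work, as an engineer would, in place of code of your own. Each camera call takes 0.05 s, during which the arm holds its last target. There are 200 camera calls.

TASK

Feed the square brass blank up to the end stop of its feeder: push the wooden plate of that feeder's sprung slide fully home, then let go so that the slide comes back and catches on its stop pin half-way. Move the blank with the slide only, never with the robot itself and without lifting it, and leave the other feeder with the round blank and everything else on the bench where they are.

Things in the scene. Friction and masses are not known exactly. Their poses are not given: they have to be found in the camera images.
- feeder_square: (Sizes in mm.) The fixed bench feeder that holds the square blank: dark steel base plate 285 long (x -150 to 135), 100 wide, 14 thick. Origin on the bench, on its centre line; x points along the feed, from the push plate to the end stop; z up. Blanks lie flat on the plate (z 14) between two rails 10 high, 48 apart.
- feeder_square_stop (a point): Middle of the face of that feeder's end stop, at x = 115, z = 20 in its frame; the stop is 62 wide, its top at z 30. With a blank against it the blank's centre is at x = 93.
- pin_square (a joint): Lift in m of the sprung stop pin (steel, 8 thick) of that feeder, 0 = down (start). It stands upright in a low bridge over the slide at feeder x -17 to -3, 90 wide, top at z 56; pin top at z 63. It rises about 10 mm while the slide's ramp passes and drops behind its tooth by itself.
- push_square (a point): Point on the back face of the upright wooden push plate at the tail of that slide, on the centre line, 60 above the bench; at rest at feeder x = -125, moving with the slide. The plate is 60 wide, 10 thick (from this point along +x), from 24 to 85 above the bench, and is pushed along the feeder's +x.
- slide_square (a joint): Travel of that slide in m: 0 sprung back (start), 0.070 fully home (hard end), 0.035 caught half-way. Spring 3 N at 0 to 8 N at 0.070; damping adds 2 N at 0.1 m/s, the pin about 2 N at 0.015 to 0.035. Let go past 0.040 it catches at 0.035, earlier it returns to 0. Pusher face at feeder x = 0 plus the travel; fully home it leaves the blank within 1 mm of the stop.
- square_blank_mid (a point): Centre of the loose square brass blank, 44 x 44 x 6, about 0.1 kg, lying flat in the channel of its feeder, 6 to 20 ahead of the pusher face at the start. Against the end stop its centre is at x = 93 in the feeder's frame.
- feeder_round: The other feeder, of the same make and size, that holds the round blank; it stands to the left or right of the first. To be left alone.
- slide_round (a joint): Travel of the other feeder's slide in m, 0 = sprung fully back (start), same mechanism. To be left alone.
- round_blank: Round brass blank, 44 diameter, 6 thick, lying in the other feeder; origin at the centre of its underside. To be left alone.
- hammer: Bystander: hammer with wooden handle and dark steel head, lying on the bench left of the feeders.
- screwdriver: Bystander: screwdriver with black handle, lying right of the feeders.
- punch: Bystander: loose dark steel hand punch, 110 long, 11 thick, lying between the near ends of the feeders, origin under its middle.
- marker: Bystander: black marker pen with grey cap, about 130 long, 12 thick, lying between the far ends of the feeders.
- spare_blanks: Bystander: stack of four spare square brass blanks, 44 x 44, 24 high, on the bench right of the feeders.
- jar: Bystander: amber glass jar with steel lid, 60 diameter, 80 high, left of the feeders' far ends.
Mind the look-alikes: they are no part of the job. Leave any grey look-alike of the part that bears square_blank_mid alone.

How it is judged (in metres and radians):
On the way:
1. the slide of the square blank's feeder is pushed home (at least 64 of its 70 mm) with the blank before it (value of joint slide_square above 0.064 m and x of square_blank_mid in the frame of feeder_square above 0.085 m), for 0.05 s.
At the end, for the whole second after the job is handed in: The slide of the square blank's feeder rests caught half-way (31 to 39 mm of travel), the square blank lies flat within 7 mm of the end stop at rest, the other slide is fully back (under 5 mm), the round blank has moved less than 10 mm and the bystanders less than 30 mm (value of joint slide_square between 0.031 and 0.039 m and velocity of joint slide_square between -0.005 and 0.005 m/s and x of square_blank_mid in the frame of feeder_square between 0.086 and 0.097 m and z of square_blank_mid in the frame of feeder_square between 0.014 and 0.021 m and linear speed of square_blank below 0.01 m/s and value of joint slide_round below 0.005 m and distance of round_blank from where it was at the start of the episode below 0.01 m and distance of each of hammer, screwdriver, punch, marker, spare_blanks, jar from where it was at the start of the episode below 0.03 m); the robot touches nothing.
It fails at once if the robot touches the square blank (contact force between any of the fingers, the arm and square_blank above 0.5 N).
It fails at once if the square blank is lifted off its feeder (z of square_blank_mid in the frame of feeder_square above 0.026 m).
It fails at once if the other feeder's slide or blank is moved (value of joint slide_round above 0.01 m or distance of round_blank from where it was at the start of the episode above 0.01 m).
It fails at once if a bystander is displaced by more than 30 mm (distance of any of hammer, screwdriver, punch, marker, spare_blanks, jar from where it was at the start of the episode above 0.03 m).
It also fails if it takes over 32 s, if anything falls off the work surface, if the arm or the gripper's body presses on something with over 40 N, if the wrist force passes 120 N, or if a joint passes its speed limit or range.

## Working session

There is one attempt and no reset: what is moved stays moved. The work goes in short steps, each a Python script; the robot and the scene stay as the last script left them, time stands still between calls to the robot, and variables do not carry over. Pictures are saved under pics/ and viewed, about 8 in all and at most 12, crops included, and the job is handed in when it is done.

```bash
mkdir -p pics; ls
python3 - <<'E'
from station import env, viewer
import cv2
for n in("top","scene"):
    cv2.imwrite(f"pics/{n}1.png",viewer.camera(n))
    print(n,viewer.camera_params(n))
print(viewer.camera_params("wrist"),env.read_state()["time_s"],env.read_state()["orientation"])
E
```

```text
pics
top {'fx': 477.80058688069056, 'fy': 477.80058688069056, 'cx': 316.3676742935676, 'cy': 201.24933198491024, 'dist': array([0.02372798, 0.        , 0.        , 0.        , 0.        ]), 'pose': array([[ 2.56840478e-02,  9.87736327e-01, -1.54004151e-01,
         3.44905823e+02],
       [-9.99659765e-01,  2.46762988e-02, -8.45193127e-03,
         2.28666311e+01],
       [-4.54802711e-03,  1.54168833e-01,  9.88034051e-01,
         1.57488373e+03],
       [ 0.00000000e+00,  0.00000000e+00,  0.00000000e+00,
         1.00000000e+00]])}
scene {'fx': 381.7239576458196, 'fy': 381.7239576458196, 'cx': 311.50737044497805, 'cy': 196.69016711580483, 'dist': array([-0.06301155,  0.        ,  0.        ,  0.        ,  0.        ]), 'pose': array([[ 4.55006943e-01, -7.48804490e-01,  4.81934142e-01,
         1.08285878e+03],
       [ 8.90424006e-01,  3.89067043e-01, -2.36160807e-01,
        -2.02524481e+02],
       [-1.06664188e-02,  5.36580536e-01,  8.43781699e-01,
         8.98857476e+02],
       [ 0.00000000e+00,  0.00000000e+00,  0.00000000e+00,
         1.00000000e+00]])}
{'fx': 355.9131451059879, 'fy': 355.9131451059879, 'cx': 321.23561062227594, 'cy': 197.67738724269628, 'dist': array([-0.06415008,  0.        ,  0.        ,  0.        ,  0.        ]), 'tool_from_camera': array([[ 6.07563118e-04,  9.69526765e-01,  2.44984659e-01,
         6.65299425e+01],
       [ 9.99998466e-01, -1.86553474e-04, -1.74171559e-03,
        -1.08558631e+00],
       [-1.64293714e-03,  2.44985341e-01, -9.69525391e-01,
        -8.21416373e+01],
       [ 0.00000000e+00,  0.00000000e+00,  0.00000000e+00,
         1.00000000e+00]])} 0.1 [ 2.21067682e-01  9.75258238e-01 -6.53690672e-04 -1.51038813e-04]
```

View pics/top1.png

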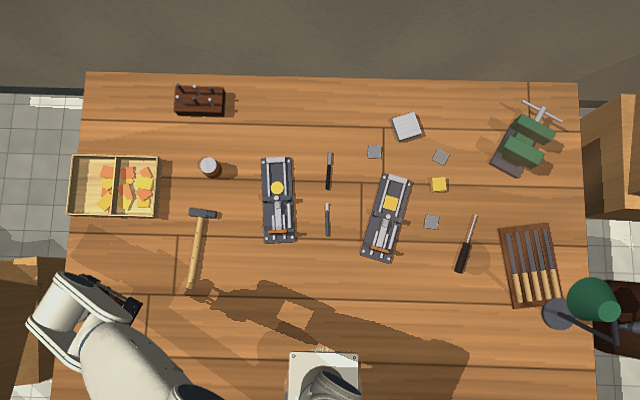

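View pics/scene1.png

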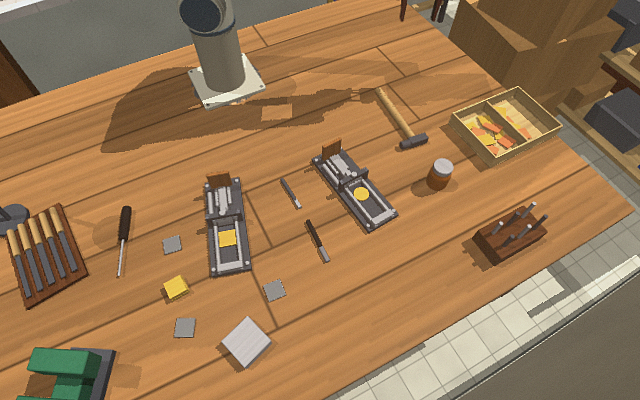

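The square blank's feeder is the right one in the top picture: brass square at (394,203), push plate at about (380,248). The round blank is in the left feeder at (277,188). The grey squares at (374,151), (440,156) and (431,221) are look-alikes, and the yellow square at (438,184) is the spare stack. Next I measure the feeder and confirm it in a crop.

```bash
cat > h.py <<'E'
import numpy as np, cv2
from scipy.spatial.transform import Rotation as R
from station import env, viewer, set_gripper, workorder
def grab(n):
    s=env.read_state(); im=viewer.camera(n); p=viewer.camera_params(n)
    if n=="wrist":
        T=np.eye(4); T[:3,:3]=R.from_quat(s["orientation"]).as_matrix(); T[:3,3]=s["tool_pos"]
        p["pose"]=T@p["tool_from_camera"]
    return im,p
def ray(p,uv):
    K=np.array([[p["fx"],0,p["cx"]],[0,p["fy"],p["cy"]],[0,0,1]])
    x,y=cv2.undistortPoints(np.array([[uv]],float),K,np.array(p["dist"]))[0,0]
    d=p["pose"][:3,:3]@[x,-y,-1]; return p["pose"][:3,3],d/np.linalg.norm(d)
def onz(p,uv,z):
    o,d=ray(p,uv); return o+d*(z-o[2])/d[2]
def cross(a,b):
    (o,d),(q,e)=a,b
    s,t=np.linalg.lstsq(np.c_[d,-e],q-o,rcond=None)[0]
    return (o+s*d+q+t*e)/2, np.linalg.norm(o+s*d-q-t*e)
def blobs(im,lo,hi,roi,amin=30):
    x0,y0,x1,y1=roi
    m=cv2.inRange(cv2.cvtColor(im,cv2.COLOR_BGR2HSV),lo,hi); k=np.zeros_like(m); k[y0:y1,x0:x1]=m[y0:y1,x0:x1]
    c=[c for c in cv2.findContours(k,cv2.RETR_EXTERNAL,cv2.CHAIN_APPROX_NONE)[0] if cv2.contourArea(c)>=amin]
    return sorted(c,key=cv2.contourArea,reverse=True),k
E
python3 - <<'E'
from h import *
t,pt=grab("top"); s,ps=grab("scene")
Y=((20,130,120),(35,255,255))
a,_=blobs(t,*Y,(375,185,412,220)); b,_=blobs(s,*Y,(210,220,245,255))
ca,cb=[cv2.minAreaRect(c[0]) for c in (a,b)]
print(ca,cb); print("blank",cross(ray(pt,ca[0]),ray(ps,cb[0])), onz(pt,ca[0],20))
# base plate: not wood (low saturation)
c,k=blobs(t,(0,0,0),(180,75,255),(350,165,415,268))
r=cv2.minAreaRect(np.vstack(c)); print(r)
bx=cv2.boxPoints(r); P=np.array([onz(pt,q,14)[:2] for q in bx]); print(P, P.mean(0),[np.linalg.norm(P[i]-P[i-1]) for i in range(4)])
A=cv2.resize(t[160:275,340:460],None,fx=5,fy=5,interpolation=cv2.INTER_CUBIC)[:,:400]
A=cv2.resize(t[165:271,355:420],None,fx=5.5,fy=5.5,interpolation=cv2.INTER_CUBIC)
B=cv2.resize(s[165:285,190:270],None,fx=4.86,fy=4.86,interpolation=cv2.INTER_CUBIC)
h=min(len(A),len(B)); cv2.imwrite("pics/c.png",np.hstack([A[:h],B[:h]]))
E
```

```text
((390.2735900878906, 202.79246520996094), (13.323973655700684, 12.911890983581543), 15.945395469665527) ((226.58799743652344, 237.98402404785156), (15.384149551391602, 17.799104690551758), 79.69515228271484)
blank (array([ 589.0986563 , -207.54505939,   14.4336337 ]), np.float64(0.3157453300816609)) [ 588.19987027 -206.87907036   20.        ]
((385.9317932128906, 217.37820434570312), (30.97113800048828, 86.69450378417969), 15.751173973083496)
[[ 415.46723612 -107.52136614]
 [ 694.26127327 -182.65606926]
 [ 668.09518455 -281.64171903]
 [ 390.94386242 -204.1520419 ]] [ 542.19188909 -193.99279908] [np.float64(99.69394844038491), np.float64(288.7409544266792), np.float64(102.38565846905625), np.float64(287.7803075670683)]
```

View pics/c.png

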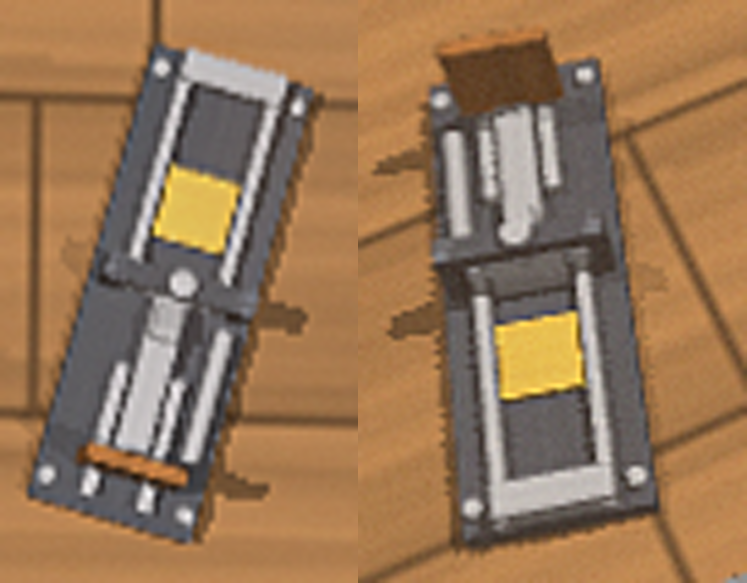

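Both views confirm it: yellow brass square in the channel, wooden push plate at the tail. The base measures 288 x 101 mm (285 x 100 given), and the blank lies at feeder x of about 40, with 28–42 expected. Moving behind and above the plate for a close look from two places.

```bash
cat >> h.py <<'E'
YAW=np.radians(-15.35); u=np.array([np.cos(YAW),np.sin(YAW),0]); v=np.array([-u[1],u[0],0])
O=np.array([542.19,-193.99,0])+7.5*u
Q=R.from_matrix(np.c_[-u,v,[0,0,-1]]).as_quat()
def W(x,y,z): return O+x*u+y*v+[0,0,z]
def F(p): d=np.asarray(p)-O; return np.round([d@u,d@v,d[2]],1)
E
python3 - <<'E'
from h import *
print(O,W(-125,0,60))
env.reach(W(-195,0,270),Q); set_gripper(0)
ims=[]
for i,y in enumerate((0,40)):
    env.move_l(W(-180 if i==0 else -160,y-20,270)) 
    env.hold(.2); im,p=grab("wrist"); np.save(f"p{i}.npy",p["pose"]); cv2.imwrite(f"pics/w{i}.png",im)
s=env.read_state(); print(s["time_s"],s["tool_pos"],s["width"],s["force"],F(s["tool_pos"]))
cv2.imwrite("pics/w.png",np.vstack([cv2.resize(cv2.imread(f"pics/w{i}.png"),(480,300)) for i in(0,1)]))
E
```

```text
[ 549.42245084 -195.97536013    0.        ] [ 428.88160352 -162.88602457   60.        ]
5.3417 [ 399.9711966 -134.7060783  269.9720036] 0.4190301945841244 [ 0.00187125 -0.50253069  1.20442411] [-160.3   19.5  270. ]
```

View pics/w.png

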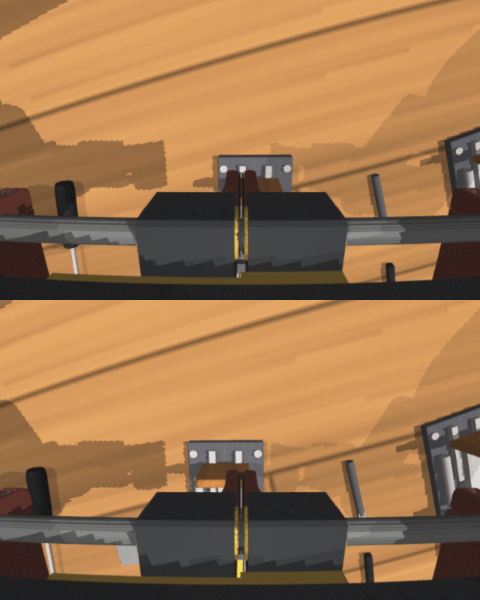

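Wrist pictures: the base's rear end with its two screws shows at full-size pixels of about (290–390, 207) in the first and (252–352, 188) in the second, where the plate's orange top edge is at about (280, 245). The gripper hides the rest. I'll triangulate these points and cross-check the plate top from the fixed views.

Run:
```python
from h import *
P=[]
for i,roi in ((0,(280,195,400,262)),(1,(240,178,360,262))):
    im=cv2.imread(f"pics/w{i}.png"); p=viewer.camera_params("wrist"); p["pose"]=np.load(f"p{i}.npy"); P.append((im,p))
    c,k=blobs(im,(0,0,0),(180,85,255),roi,60)
    ys,xs=np.nonzero(k[:roi[1]+45]); 
    for row in range(roi[1],roi[1]+40,4):
        x=np.nonzero(k[row])[0]
        if len(x): print(i,row,x.min(),x.max(),F(onz(p,(x.min(),row),14)),F(onz(p,(x.max(),row),14)))
    sc,_=blobs(im,(0,0,190),(180,60,255),(roi[0],roi[1],roi[2],roi[1]+45),15)
    for q in sc: (x,y),r=cv2.minEnclosingCircle(q); print(" white",round(x),round(y),round(r,1),F(onz(p,(x,y),15)))
im,p=P[1]
c,_=blobs(im,(5,150,190),(16,255,255),(250,225,330,262),10)
for q in c[:2]:
    b=cv2.boundingRect(q); print("orange",b,[F(onz(p,e,85)) for e in ((b[0],b[1]),(b[0],b[1]+b[3]))])
pt,ps=viewer.camera_params("top"),viewer.camera_params("scene")
X,e=cross(ray(pt,(379.2,249.4)),ray(ps,(217.8,173.6))); print("plate top",F(X),e)
```

```text
0 207 293 387 [-152.4  -47.9   14. ] [-152.4   45.    14. ]
0 211 290 389 [-148.3  -51.    14. ] [-148.3   47.1   14. ]
0 215 290 389 [-144.2  -51.1   14. ] [-144.2   47.3   14. ]
0 219 291 389 [-140.   -50.1   14. ] [-140.    47.5   14. ]
0 223 291 389 [-135.8  -50.2   14. ] [-135.8   47.8   14. ]
0 227 291 389 [-131.6  -50.3   14. ] [-131.6   48.    14. ]
0 231 291 389 [-127.4  -50.4   14. ] [-127.3   48.2   14. ]
 white 358 229 7.4 [-129.9   16.2   15. ]
 white 298 225 4.5 [-134.1  -43.2   15. ]
 white 383 224 4.0 [-134.7   41.3   15. ]
 white 323 225 4.2 [-134.1  -18.3   15. ]
1 190 250 351 [-149.5  -50.6   14. ] [-149.4   48.    14. ]
1 194 250 351 [-145.4  -50.8   14. ] [-145.4   48.1   14. ]
1 198 251 351 [-141.4  -50.    14. ] [-141.4   48.2   14. ]
1 202 251 351 [-137.3  -50.2   14. ] [-137.3   48.3   14. ]
1 206 251 351 [-133.2  -50.4   14. ] [-133.2   48.4   14. ]
1 210 251 351 [-129.1  -50.6   14. ] [-129.1   48.4   14. ]
1 214 252 350 [-125.   -49.8   14. ] [-125.    47.5   14. ]
 white 282 209 7.8 [-130.4  -19.2   15. ]
 white 318 209 7.8 [-130.4   15.3   15. ]
 white 344 205 4.8 [-134.8   40.9   15. ]
 white 258 205 4.8 [-134.5  -43.6   15. ]
orange (263, 240, 37, 10) [array([-124.7,  -27.7,   85. ]), array([-116.1,  -28.1,   85. ])]
plate top [-122.4    0.7   76.1] 2.8820019913285115
```

Everything agrees: rear edge at x −151 (given −150), centre line within 1.2 mm, plate top at −125 to −116. The plate-top height from the fixed views is coarse (76 against 85 given), but the wrist ray fits 85. Now pushing with closed fingertips at z≈52.

Run:
```python
from h import *
def st(t): s=env.read_state(); print(t,round(s["time_s"],2),F(s["tool_pos"]),np.round(s["force"],1))
env.move_l(W(-185,-1,270)); env.move_l(W(-185,-1,132)); env.hold(.2); st("down")
print(env.move_l(W(-140,-1,132),f_stop=6,rate=80)); st("near")
print(env.move_l(W(-58,-1,132),f_stop=22,rate=40)); st("home?")
env.hold(.2); st("held")
t,p=grab("top"); cv2.imwrite("pics/t2.png",t); s,q=grab("scene"); cv2.imwrite("pics/s2.png",s)
cv2.imwrite("pics/s2c.png",np.hstack([cv2.resize(t[165:271,355:420],(358,583)),cv2.resize(s[165:285,190:270],(389,583))]))
```

```text
down 6.97 [-184.6   -1.1  132.7] [ 0.4  0.4 -1. ]
False
near 7.69 [-140.5   -0.9  131.8] [-0.9  1.2  0.2]
True
home? 9.44 [-67.9  -0.4 130.7] [-8.3  0.9  5.6]
held 9.64 [-68.8  -0.4 130.4] [-8.1  1.6  5.3]
```

View pics/s2c.png

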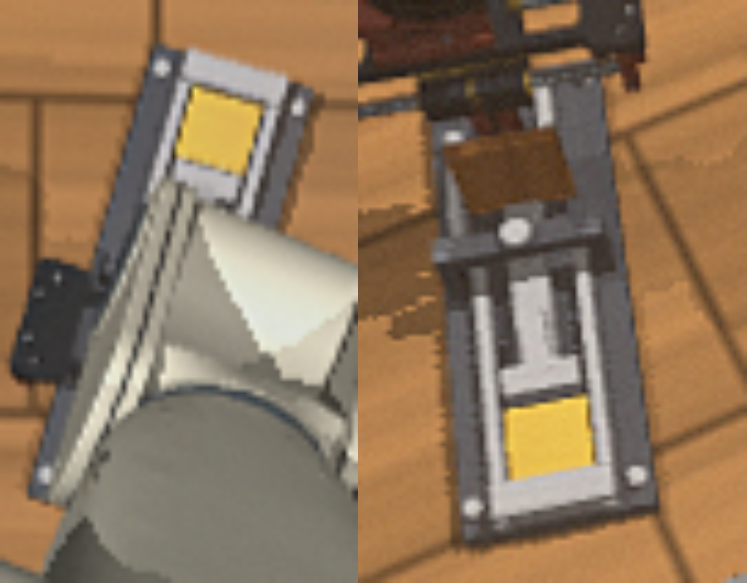

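The blank (brass square at the stop, nothing in between) has been fed up, and the pusher is right behind it. Tool travel suggests about 66–70 mm. I'll press once more to be sure the slide is hard home, measure the blank, then let go.

Run:
```python
from h import *
def st(t): s=env.read_state(); print(t,round(s["time_s"],2),F(s["tool_pos"]),np.round(s["force"],1))
Y=((20,130,120),(35,255,255))
def blank():
    t,pt=grab("top"); s,ps=grab("scene")
    a=cv2.minAreaRect(blobs(t,*Y,(375,170,415,220))[0][0]); b=cv2.minAreaRect(blobs(s,*Y,(200,215,255,275))[0][0])
    X,e=cross(ray(pt,a[0]),ray(ps,b[0])); print("blank",F(X),e,"top@20",F(onz(pt,a[0],20)),"scene@20",F(onz(ps,b[0],20))); return t,s
blank()
print(env.move_l(W(-58,-1,131),f_stop=18,rate=30)); st("press"); env.hold(.15); st("held"); blank()
env.move_l(W(-150,-1,132),rate=60); st("back"); env.move_l(W(-185,-1,132)); env.move_l(W(-185,-1,270)); env.hold(.2)
env.reach(W(-185,260,300),Q); env.hold(.3); st("away")
t,s=blank(); cv2.imwrite("pics/s3.png",s)
cv2.imwrite("pics/s3c.png",np.hstack([cv2.resize(t[165:271,355:420],(358,583)),cv2.resize(s[165:285,190:270],(389,583))]))
```

```text
blank [91.   0.8 19.2] 1.5257940281948947 top@20 [90.9  0.2 20. ] scene@20 [91.4  1.7 20. ]
True
press 10.12 [-67.2  -0.3 129.7] [-7.4  1.6  5.2]
held 10.28 [-68.1  -0.3 129.4] [-7.9  0.5  5.4]
blank [91.3  0.9 19.8] 1.4829862469514958 top@20 [91.3  0.2 20. ] scene@20 [91.4  1.7 20. ]
back 11.92 [-149.6   -1.   132. ] [ 0.1 -0.3 -0.2]
away 14.89 [-184.7  259.2  299.9] [-0.1 -0.2  0.4]
blank [91.3  1.  19.7] 1.4398194558380664 top@20 [91.3  0.3 20. ] scene@20 [91.4  1.7 20. ]
```

View pics/s3c.png

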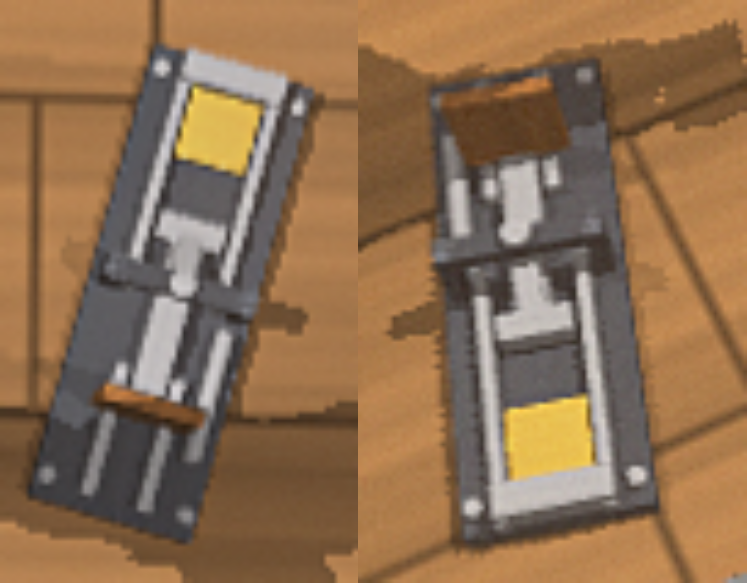

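The slide is caught: the plate moved about 11.3 px, or 35 mm, from rest. The blank sits at x≈91.3, flat (top at z≈20), and the arm is clear of everything. Handing in.

```bash
python3 -c "
from h import *
a=cv2.imread('pics/top1.png').astype(int); t,_=grab('top'); d=(abs(a-t).max(2)>60).astype('uint8')
for n,b in dict(round=(255,150,300,245),pens=(320,145,336,240),spares=(425,172,452,196),driver=(450,210,482,275),jar=(195,150,225,180)).items(): print(n,d[b[1]:b[3],b[0]:b[2]].sum())
workorder.sign_off()"
```

```text
round 1164
pens 20
spares 0
driver 8
jar 0
the job is handed in; nothing more can be done
```

The pixel difference over the round feeder (1164) needs explaining. I'll check it in the scene picture saved before hand-in.

```bash
python3 -c "
from h import *
p=viewer.camera_params('scene')
for f in ('scene1','s3'):
    c,_=blobs(cv2.imread(f'pics/{f}.png'),(20,130,120),(35,255,255),(345,180,380,208)); print(f,cv2.minAreaRect(c[0])[0],onz(p,cv2.minAreaRect(c[0])[0],20).round(1))
cv2.imwrite('pics/fin.png',cv2.resize(cv2.imread('pics/s3.png')[80:280,90:480],None,fx=2,fy=2))"
```

```text
the job is handed in; nothing more can be done
```

```bash
python3 -c "
import cv2
cv2.imwrite('pics/fin.png',cv2.resize(cv2.imread('pics/s3.png')[80:280,90:480],None,fx=2,fy=2))"
```

```text
(no output)
```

View pics/fin.png

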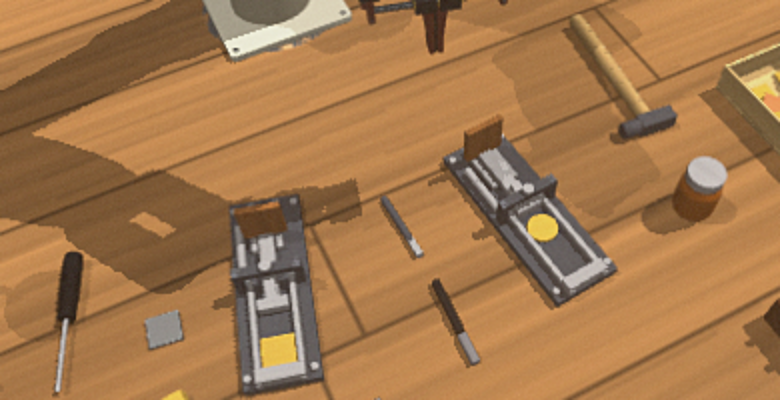

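I pushed the square feeder's slide home with the closed fingertips on its wooden plate, pressed once more, then let go and moved clear. I handed the job in about 15 s into the 32 s; no verdict was reported.

**Last checks**
- **Push home:** I had no direct reading of the slide's travel. The tool held a steady 8 N, which is the spring force given for 70 mm. The blank's rear face was at about x = 69.
- **Blank:** after release its centre is at x ≈ 91.3 (86–97 required). It lies flat, with its top at z ≈ 20.
- **Slide:** it is caught half-way. The plate stands about 35 mm from its rest position in the top picture.
- **Other feeder and bystanders:** the last scene picture shows the round blank at about its starting pixel (361, 193), with its slide back. The hammer, screwdriver, punch, marker and jar look unmoved. The spare blanks show no change in the top picture.

**Checks that disagreed or were left open**
- **Plate height:** the two fixed cameras gave the push plate's top at z ≈ 76, not 85. Those pixels were read by eye, and the closer wrist picture fitted 85.
- **Round feeder in the top picture:** a final picture comparison, just before hand-in, flagged a large change over the round feeder. I put it down to the parked arm or its shadow, because the scene picture shows nothing moved there. I could not measure it again after hand-in.

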